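# Set the shear's hold-down foot to a gauge

### The arm

A 6-joint arm with a two-finger parallel gripper is mounted at the origin on a cart in front of the work surface, level with it; the furniture and walls round the work are solid. World frame = base frame: x ahead of the robot, y to its left, z up, the work surface at z = 0. Lengths are in mm, angles in degrees, forces in N, time in s.
With the tool pointing down it reaches from about 350 to 850 mm from the base axis. Payload 8.1 kg.
Tool frame: the origin (TCP) lies midway between the tips of the shut fingers; the grasp point (between the pads) lies 19 mm behind it; z points along the fingers, y is the line along which they close (so a half turn about z gives the same grasp; the last joint's range is limited). The gripper opens to 85 mm and grips with 20 to 120 N. Pads are 22 mm wide; open, the fingers measure 114 mm over their backs; the gripper's body (76 mm by 85 mm) begins 54 mm behind the grasp point. The pads swing forward as they close: fully open they stand 13 mm farther back than shut.
Start: joints at [58.19, 7.471, 85.268, -0, 87.261, -4.893], TCP at [271.605, 535.01, 231.292] pointing down, gripper open.
Joint ranges: [-169.43, 169.43], [-51.17, 129.36], [1.28, 143.12], [-76.62, 256.62], [0, 156.53], [-152.29, 152.29]. Speed limits (degrees/s): [136.94, 136.94, 159.86, 180, 180, 180].

### API

Orientations are given as [roll, pitch, yaw] about the fixed x, y, z axes, in that order (R = Rz(yaw) Ry(pitch) Rx(roll)).
In Python, from bench import r gives the robot as it stands.
- The arm moves only by the shell command python3 steer.py FILE [FORCE], which reads ROWS from the file FILE. ROWS is 1 to 8 rows, parted by a bar, with the numbers parted by commas; each row has 7 numbers: a rotation vector rx, ry, rz in units of 4 degrees, then dx, dy, dz in units of 25 mm, then the finger opening in mm; each row is the pose to reach, as a shift and turn from the pose commanded when the command began, along the tool's axes at that moment; what a row does not reach only later rows make up. A row lasts 1/8 s, in which the tool goes at most 62.5 mm and 10.7 degrees, less where a joint would pass 70% of its speed; a pose out of reach is approached as far as the arm can. The fingers move at their own pace and stop on an object; FORCE is the grip in N (left out, the last holds). Time passes only in rows, so rows that do not move let the fingers close. It prints the time, the measured TCP pose, the force, the opening and the grip force at its end. Input that does not fit is refused with a message, and nothing moves.
- r.sense(): the state, without advancing time (a new reading comes with each control period).
- r.snapshot(name): name is "scene" or "top" or "wrist"; returns a dict with "pixels" (400x640x3 uint8, blue, green, red), "fx", "fy", "cx", "cy" (pixels), "pose" (4x4, takes a point from camera to world coordinates). Camera axes: x right, y up, looking along -z (the intrinsics and any distortion apply to the point x, -y, -z); pixel columns grow to the right and rows downward; lengths in mm; the calibration is good to about 2 mm. The wrist camera is an equidistant fisheye: a pixel r from the principal point sees the ray r / f radians off the axis. A picture is of the moment at which its call begins. There is no depth.
- r.hand_in(): hands the job in; it is judged then, once.
The state is a dict: "time": time; "joint_pos": joint angles; "qd": joint speeds; "joint_efforts": joint torques, N m; "tool_pos": TCP position; "tcp_rot": TCP orientation; "ft_force": force on the tool from outside, world axes, zero at the start; "wrist_torque": the same for the moment, N m; "finger_gap": finger opening in mm; "grip_force": force on a finger pad.
Only numpy, scipy, OpenCV 4.12 (cv2) and the standard library are available. Lean on these libraries where they do the work, as an engineer would, in place of code of your own. Each camera call takes 0.05 s, during which the arm holds its last target. There are 200 camera calls.

### The job

Set the hold-down foot of the bench shear for 6 mm plate: push the brass setting gauge along its channel until its end shows on the far side of the raised foot, then wind the foot down with the crank until the gauge just drags as you slide it. Leave the gauge there, lightly nipped but still able to slide, ready for the lock ring to be tightened. Never screw the foot down hard on it, and leave the other things on the bench where they lie.

Things in the scene. Friction and masses are not known exactly. Their poses are not given: they have to be found in the camera images.
- shear: Green bench shear, bolted down at a new place and yaw each time; origin on the bench top under the axis of its hold-down screw, y the feed direction (the gauge is pushed towards +y), x towards the column behind, z up. Level steel bed 32 mm above the bench, 78 mm wide (x), y = -280 to +85 mm. Column x = 57 to 119 mm, 140 mm high, with an overarm 44 mm wide reaching over the bed.
- foot_spot (a point): Point of the bed's surface straight below the foot, on the screw's axis (shear x = y = 0, z = 32 mm). Two guide strips 5 mm high on the bed, from y = -264 to -32 mm, leave a channel 35 mm wide (x = -17.5 to +17.5 mm) for the gauge.
- blade_top (a point): Highest corner of the parked upper blade beyond the foot (shear x = -31, y = 104, z = 139 mm); blade and carrier stand at y = 92 to 109 mm. An empty lever socket rises to 165 mm behind them, at x = 126, y = 104 mm.
- spindle: The hold-down screw; origin on its axis at the underside of the crank's hub. Each clockwise turn of the crank (seen from above) lowers it 5 mm, anticlockwise raises it; it stays where it is left. At its lower end is a round foot, 42 mm across, that does not turn, with an orange sole 36 mm across that gives 1 mm for every 3 N.
- foot_boss (a point): Front of the overarm's boss that guides the screw, at shear x = -28, z = 95 mm; the foot hangs below it. The sole's wear is not known, so no reading tells its height: at the start it is 7 to 11 mm above the bed and needs 0.2 to 1 turn to reach the gauge. A light nip cannot be felt at the crank, only as drag on the gauge.
- crank_handle (a point): Middle of the crank's upright black handle, a barrel 22 mm in diameter and 43 mm high that spins freely on its pin 55 mm from the screw's axis; the point is 22 mm above the barrel's foot. Its bearing round the axis shows how far the crank is turned. Pushing it round takes 2 to 3 N, always the same. A stub arm 33 mm long lies across from the handle.
- gauge: Setting gauge: a flat brass blade 190 mm long (its y), 30 mm wide (x) and 6 mm thick, 0.27 kg, lying in the shear's channel; origin under the middle of the blade, tip at y = +95 mm. It starts short of the foot. Pushing it free takes about 1 to 2.5 N; each newton of nip adds about 1 to 1.5 N.
- gauge_knob (a point): Middle of the gauge's upright red knob, 23 mm in diameter, rising 36 mm above the blade, on the blade's middle line 80 mm behind its middle (gauge y = -80 mm); the point is 20 mm above the blade's top.
- gauge_tip (a point): Middle of the gauge's front end (gauge y = +95 mm, half-way up its thickness).
- wrench_17: Combination wrench, 229 mm long, lying loose on the bench; origin under its middle.
- tape_measure: Yellow tape measure, 36 x 80 x 60 mm, standing loose; origin under its middle.
- box_flints: Small red box, 46 x 60 x 30 mm, loose; origin under its middle.
- pliers: Red-handled pliers, 190 mm long, loose; origin under their middle.
- tape_masking: Roll of cream masking tape, 94 mm across and 25 mm high, lying loose; origin under its middle.

How it is judged:
By the outcome, as a careful person would: the job done as asked, in the order asked, and still so for the second after the job is handed in, with the robot touching nothing.
It also fails if it takes over 72 s, if anything falls off the work surface, if the arm or the gripper's body presses on something with over 40 N, if the wrist force passes 120 N, or if a joint passes its speed limit or range.

## Working session

There is one attempt and no reset: what is moved stays moved. The work goes in short steps, Python scripts to look and compute and a shell command to move; the robot and the scene stay as the last step left them, time stands still between calls to the robot, and variables do not carry over. Pictures are saved under pics/ and viewed, at most 10 in all, crops included, and the job is handed in when it is done.

```bash
ls; mkdir -p pics; python3 - <<'E'
from bench import r
import cv2
for n in("scene","top"):
    s=r.snapshot(n); cv2.imwrite(f"pics/{n}0.png",s["pixels"]); print(n,s["fx"],s["fy"],s["cx"],s["cy"],s["pose"].round(3).tolist() if hasattr(s["pose"],'round') else s["pose"], [k for k in s])
print(r.sense())
E
```

```text
bench.py
pics
steer.py
scene 426.67134588716084 426.67134588716084 316.83776535954183 200.71409210713875 [[-0.625, 0.419, -0.659, -576.833], [-0.781, -0.354, 0.515, 746.654], [-0.017, 0.836, 0.548, 1042.852], [0.0, 0.0, 0.0, 1.0]] ['pixels', 'fx', 'fy', 'cx', 'cy', 'pose']
top 368.02816443396625 368.02816443396625 319.48306122848317 197.8898300952331 [[0.136, 0.966, -0.222, 237.209], [-0.991, 0.133, -0.025, -137.074], [0.005, 0.223, 0.975, 1314.641], [0.0, 0.0, 0.0, 1.0]] ['pixels', 'fx', 'fy', 'cx', 'cy', 'pose']
{'time': 0.1, 'joint_pos': array([ 5.81875357e+01,  7.51038438e+00,  8.53225635e+01,  1.87720810e-04,
        8.72605095e+01, -4.89434297e+00]), 'qd': array([-0.03413323, -0.00808944, -0.13942983, -0.04565412, -0.10781879,
        0.04492843]), 'joint_efforts': array([ 1.06197993e-03, -5.70950568e+01, -5.01939690e+01, -2.21779960e-04,
        8.14622326e-03,  6.51077085e-05]), 'tool_pos': array([271.36605073, 534.58615422, 230.3580184 ]), 'tcp_rot': array([-1.79906899e+02, -8.16045088e-03,  1.53081863e+02]), 'ft_force': array([-0.72444278, -0.75006774,  0.43978288]), 'wrist_torque': array([-0.00281247,  0.03909371,  0.00442278]), 'grip_force': 0.0, 'finger_gap': 85.413119867068}
```

View pics/scene0.png

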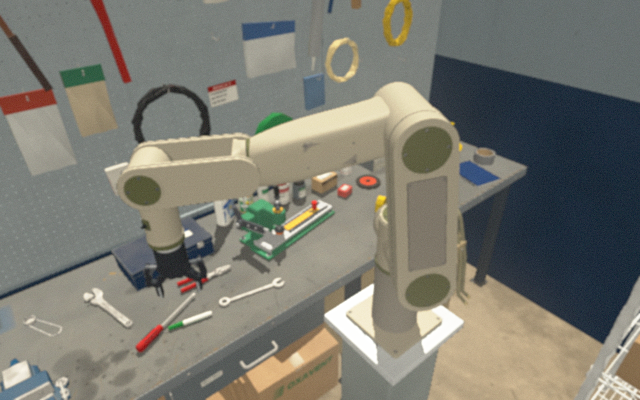

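View pics/top0.png

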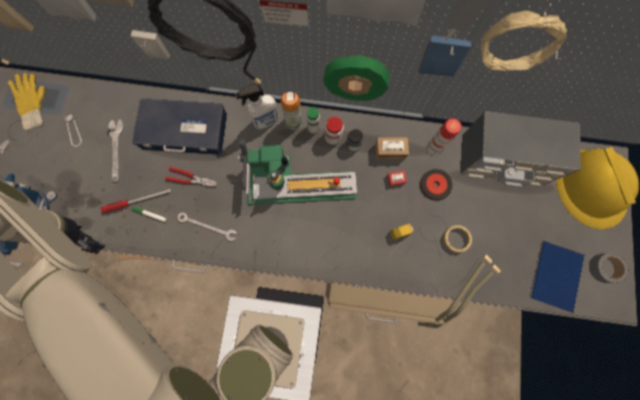

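The scene view shows the arm over the left of the bench and the shear at about (285,222). In the top view the shear spans (245–355, 145–205), with its foot at about (278,180), the red knob at (336,181), and the feed direction towards image left.

```bash
python3 - <<'E'
import cv2,numpy as np
a=cv2.imread("pics/top0.png")[135:215,230:370]; b=cv2.imread("pics/scene0.png")[185:260,230:345]
a=cv2.resize(a,(800,457),interpolation=2); cv2.imwrite("pics/c1.png",a)
cv2.imwrite("pics/c2.png",cv2.resize(b,(800,522),interpolation=2))
E
```

```text
(no output)
```

View pics/c1.png

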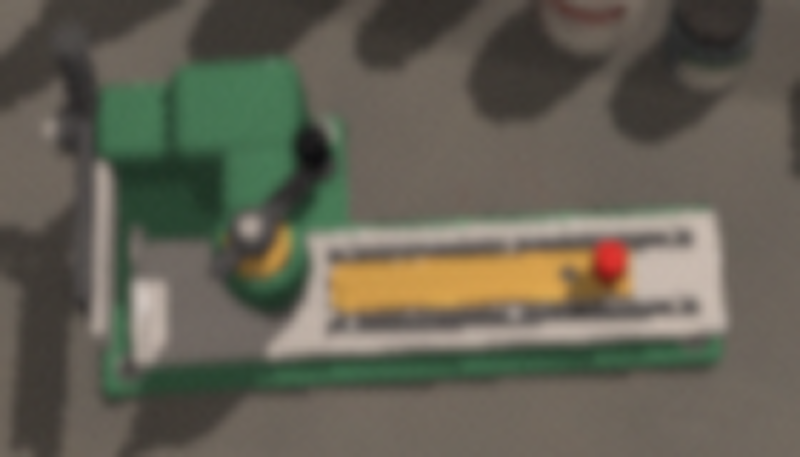

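View pics/c2.png

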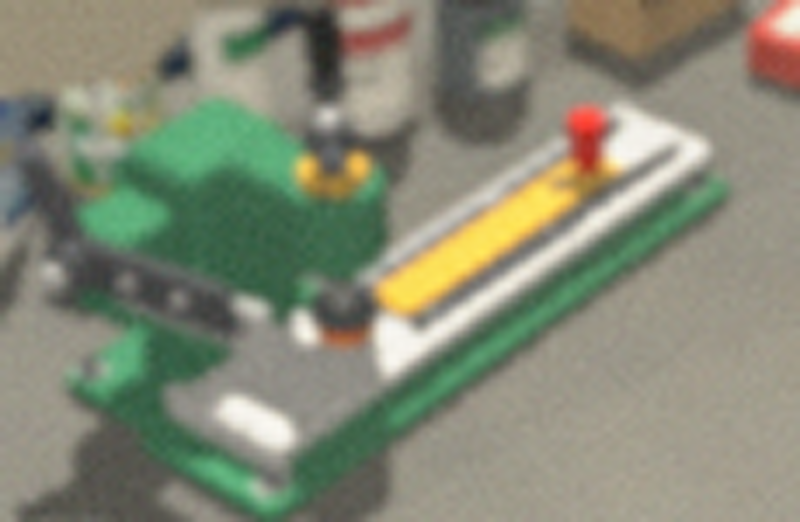

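Crop 1 (top view, 5.71×) shows guide strips from (335,250) to (690,236) and from (335,325) to (695,308). The red knob is at (610,258), the handle at (313,147) and the hub at (250,226). Crop 2 (scene view, 6.96×) shows the handle at (325,45), the knob at (588,140) and the foot with its orange sole at (343,320). The shear's y axis is close to world +y, and the handle must turn clockwise, so -y and then towards the robot.

```bash
cat > h.py <<'E'
import numpy as np,cv2
def ray(s,u,v):
    x=(u-s["cx"])/s["fx"]; y=(v-s["cy"])/s["fy"]
    if s.get("fish"):
        t=np.hypot(x,y); k=np.tan(t)/t if t>1e-9 else 1; x*=k;y*=k
    P=np.array(s["pose"]); d=P[:3,:3]@np.array([x,-y,-1.]); return P[:3,3],d/np.linalg.norm(d)
def onz(s,u,v,z):
    o,d=ray(s,u,v); return o+d*(z-o[2])/d[2]
def tri(a,b):
    (o,d),(p,e)=a,b
    k=np.linalg.lstsq(np.c_[d,-e],p-o,rcond=None)[0]; A=o+k[0]*d;B=p+k[1]*e
    return (A+B)/2,np.linalg.norm(A-B)
E
python3 - <<'E'
from h import *
from bench import r
T=r.snapshot("top");S=r.snapshot("scene")
ct=lambda u,v:(230+u/5.714,135+v/5.714); cs=lambda u,v:(230+u/6.957,185+v/6.957)
q=[onz(T,*ct(*p),37)[:2] for p in[(335,250),(690,236),(335,325),(695,308)]]
far=(q[0]+q[2])/2;near=(q[1]+q[3])/2;d=far-near;L=np.linalg.norm(d);d/=L
print([x.round(0) for x in q],"L",L,"yaw",np.degrees(np.arctan2(-d[0],d[1])))
o=(far+near)/2+d*148;print("origin",o)
def red(s,box):
    x0,y0,x1,y1=box;im=s["pixels"][y0:y1,x0:x1].astype(int);m=(im[...,2]>130)&(im[...,1]<80)&(im[...,0]<90)
    v,u=np.nonzero(m);return u.mean()+x0,v.mean()+y0,len(u)
a=red(T,(325,170,350,195));b=red(S,(305,195,325,215));print(a,b)
print("knob",tri(ray(T,*a[:2]),ray(S,*b[:2])))
print("handle",tri(ray(T,*ct(313,147)),ray(S,*cs(325,45))))
print("hub",tri(ray(T,*ct(250,226)),ray(S,*cs(328,118))))
print("tip",onz(T,*ct(331,287),38))
E
```

```text
[array([583.,  15.]), array([ 622., -205.]), array([534.,   8.]), array([ 576., -214.])] L 225.00983771135938 yaw 10.445441176317782
origin [552.09811554  46.52791068]
(np.float64(336.17241379310343), np.float64(179.6206896551724), 29) (np.float64(313.75), np.float64(204.7), 20)
knob (array([ 597.7325606 , -154.90253397,   53.46611643]), np.float64(1.125162958091889))
handle (array([599.45019661,  18.79012919, 187.77525815]), np.float64(0.3064414986912197))
hub (array([552.68556934,  48.74109298, 176.17145029]), np.float64(1.1224215179563042))
tip [558.15977436  14.02408591  38.        ]
```

Careful with the scale: shifts go in units of 25 mm and turns go in units of 4 degrees. That gives: -546 mm is -21.84, -100 mm is -4, -37 degrees is -9.25.

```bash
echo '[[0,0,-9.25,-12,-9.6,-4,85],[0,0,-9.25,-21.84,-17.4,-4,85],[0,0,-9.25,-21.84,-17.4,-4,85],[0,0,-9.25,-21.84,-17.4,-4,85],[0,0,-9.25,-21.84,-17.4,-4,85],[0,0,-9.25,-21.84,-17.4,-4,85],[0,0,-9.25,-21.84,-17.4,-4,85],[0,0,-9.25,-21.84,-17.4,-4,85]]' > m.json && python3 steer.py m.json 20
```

```text
refused: ROWS must be rows parted by a bar, with the numbers parted by commas. Nothing was moved.
```

Nothing moved. I misread the format; it is rows parted by a bar, with the numbers parted by commas. Resending.

```bash
echo '0,0,-9.25,-12,-9.6,-4,85 | 0,0,-9.25,-21.84,-17.4,-4,85 | 0,0,-9.25,-21.84,-17.4,-4,85 | 0,0,-9.25,-21.84,-17.4,-4,85 | 0,0,-9.25,-21.84,-17.4,-4,85 | 0,0,-9.25,-21.84,-17.4,-4,85 | 0,0,-9.25,-21.84,-17.4,-4,85 | 0,0,-9.25,-21.84,-17.4,-4,85' > m.json && python3 steer.py m.json 20
```

```text
time: 1.2
tool_pos: [473.8, 91.4, 303.6]
tcp_rot: [180.0, 0.0, -169.9]
ft_force: [1.7, 0.3, 0.5]
finger_gap: 84.9
grip_force: 0.0
```

To row units: -42 mm is -1.68, -165 mm is -6.6.

```bash
echo '0,0,0,-1.68,-6.6,0,35 | 0,0,0,-1.68,-6.6,0,35 | 0,0,0,-1.68,-6.6,0,35 | 0,0,0,-1.68,-6.6,0,35 | 0,0,0,-1.68,-6.6,0,35 | 0,0,0,-1.68,-6.6,0,35' > m.json && python3 steer.py m.json; python3 - <<'E'
from bench import r
import cv2
w=r.snapshot("wrist");cv2.imwrite("pics/w0.png",w["pixels"]);print(w["fx"],w["cx"],w["cy"],w["pose"]);print(r.sense()['ft_force'])
E
```

```text
time: 1.95
tool_pos: [543.4, -60.6, 303.4]
tcp_rot: [180.0, 0.0, -169.8]
ft_force: [-0.3, -0.0, 0.7]
finger_gap: 35.2
grip_force: 0.0
309.70691628693146 322.835019858923 198.64188533504702 [[-1.76050735e-01 -9.39601778e-01 -2.93521102e-01  4.68015453e+02]
 [ 9.84379955e-01 -1.67588323e-01 -5.39468144e-02 -7.36146496e+01]
 [ 1.49781349e-03 -2.98433665e-01  9.54429203e-01  4.46865774e+02]
 [ 0.00000000e+00  0.00000000e+00  0.00000000e+00  1.00000000e+00]]
[-0.22544869  0.21932116 -0.01840091]
```

View pics/w0.png

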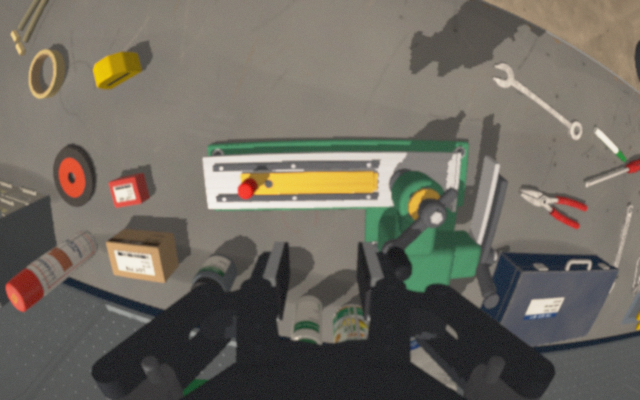

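The wrist view shows the strips at rows ~165 and ~197 between columns 213 and 380. The yellow blade spans (240–378, 182), with the red knob at (247,188), the hub at (436,217) and the black handle at (397,262).

```bash
cat >> h.py <<'E'
def blade(w,z=38,box=(180,140,400,215)):
    x0,y0,x1,y1=box;h=cv2.cvtColor(w["pixels"],cv2.COLOR_BGR2HSV)[y0:y1,x0:x1]
    m=cv2.inRange(h,(14,120,110),(32,255,255))
    m=cv2.morphologyEx(m,cv2.MORPH_OPEN,np.ones((3,3)))
    n,l,st,_=cv2.connectedComponentsWithStats(m);i=1+st[1:,4].argmax()
    v,u=np.nonzero(l==i)
    P=np.array([onz(w,a+x0,b+y0,z)[:2] for a,b in zip(u,v)],np.float32)
    return P
E
python3 - <<'E'
from h import *
from bench import r
w=r.snapshot("wrist");w["fish"]=1;T=r.snapshot("top")
P=blade(w);c,s,a=cv2.minAreaRect(P);print("blade rect",c,s,a)
print("box",cv2.boxPoints((c,s,a)).round(1).tolist())
# pixels near tip end half only (free of knob)
q=[onz(w,*p,37)[:2] for p in[(379,163),(213,167),(380,193.5),(213,200)]]
d=(q[0]+q[2]-q[1]-q[3])/2;L=np.linalg.norm(d);d/=L
print("strip",[x.round(1) for x in q],L,"yaw",np.degrees(np.arctan2(-d[0],d[1])),"origin",sum(q)/4+148*d)
im=w["pixels"].astype(int);m=(im[...,2]>120)&(im[...,1]<70)&(im[...,0]<70);m[:, :225]=0;m[:,275:]=0;m[:165]=0;m[210:]=0
v,u=np.nonzero(m);print("red",u.mean(),v.mean(),u.min(),u.max(),v.min(),v.max())
print("knob",tri(ray(w,u.mean(),v.mean()),ray(T,336.17,179.62)))
ct=lambda u,v:(230+u/5.714,135+v/5.714)
print("handle",tri(ray(w,397,262),ray(T,*ct(313,147))))
print("hub",tri(ray(w,436,217),ray(T,*ct(250,226))),onz(w,436,217,178))
# Handle dark mask
h=w["pixels"][235:290,375:425].max(axis=2);v,u=np.nonzero(h<38);print("hd",u.mean()+375,v.mean()+235,len(u),u.min()+375,u.max()+375,v.min()+235,v.max()+235)
cv2.imwrite("pics/c3.png",cv2.resize(w["pixels"][140:300,200:500],(800,427),interpolation=2))
E
```

```text
blade rect (574.6039428710938, -73.97600555419922) (31.79648208618164, 188.05125427246094) 11.148916244506836
box [[540.7999877929688, 15.199999809265137], [577.2000122070312, -169.3000030517578], [608.4000244140625, -163.1999969482422], [572.0, 21.299999237060547]]
strip [array([530.8,  15.8]), array([ 575.5, -210.6]), array([572.7,  26.8]), array([ 624.2, -206.8])] 234.9726156032099 yaw 11.804061617854767 origin [545.52938796  51.16154056]
red 247.1694214876033 188.2396694214876 239 256 178 198
knob (array([ 597.10455605, -154.96876512,   47.74347966]), np.float64(5.227941547776632))
handle (array([594.66567063,  18.40758607, 198.55627627]), np.float64(3.437250788360155))
hub (array([545.83450428,  45.28510099, 195.14562513]), np.float64(2.2958381824916194)) [549.85637248  53.33773628 178.        ]
hd 394.4295154185022 263.95594713656385 454 376 409 247 289
```

View pics/c3.png

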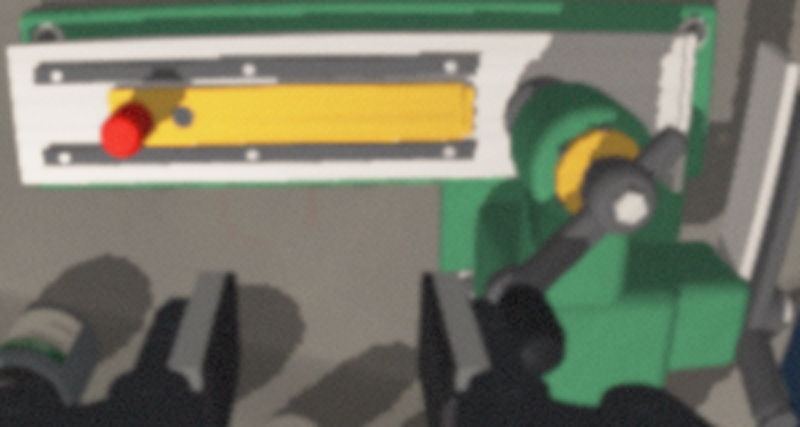

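```bash
python3 - <<'E'
from h import *
from bench import r
w=r.snapshot("wrist");w["fish"]=1;T=r.snapshot("top")
cw=lambda u,v:(200+u/2.667,140+v/2.667)
print("knob base/top",onz(w,*cw(142,105),38),onz(w,*cw(124,138),74))
print("handle top/bottom",onz(w,*cw(545,350),209),onz(w,*cw(510,278),166), onz(w,*cw(530,315),188))
print("hub top",onz(w,*cw(630,208),176))
P=blade(T,38,(280,170,350,200));print(cv2.minAreaRect(P),len(P))
S=r.snapshot("scene")
P=blade(S,38,(280,195,330,235));print(cv2.minAreaRect(P),len(P))
E
```

```text
knob base/top [ 583.45463258 -150.27379415   38.        ] [ 590.99457636 -150.47374538   74.        ]
handle top/bottom [596.4770945  24.9052828 209.       ] [590.38640754  19.5053034  166.        ] [594.19612908  23.61760751 188.        ]
hub top [551.54878864  54.64588453 176.        ]
((583.3836669921875, -107.65545654296875), (29.755891799926758, 75.42430877685547), 7.88320255279541) 170
((572.6746215820312, -61.920379638671875), (35.20917892456055, 169.0041046142578), 11.061986923217773) 207
```

To row units: 259 mm is 10.36, 40 mm is 1.6.

```bash
echo '0,0,0,-1.2,-3.92,1.6,50 | 0,0,0,-1.2,-3.92,3.6,50 | 0,0,0,-1.2,-3.92,5.6,50 | 0,0,0,-1.2,-3.92,8,50 | 0,0,0,-1.2,-3.92,9.6,50 | 0,0,0,-1.2,-3.92,10.36,50 | 0,0,0,-1.2,-3.92,10.36,50 | 0,0,0,-1.2,-3.92,10.36,50' > m.json && python3 steer.py m.json; python3 - <<'E'
from bench import r
import cv2
w=r.snapshot("wrist");cv2.imwrite("pics/w1.png",w["pixels"])
E
```

```text
time: 3.25
tool_pos: [592.2, -153.5, 46.9]
tcp_rot: [-179.9, 0.2, -169.9]
ft_force: [0.1, 0.2, 0.3]
finger_gap: 49.8
grip_force: 0.0
```

View pics/w1.png

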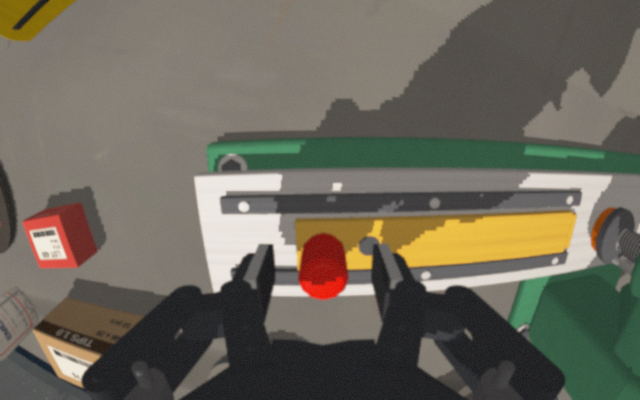

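The knob, at (323,265), sits centred between the open fingers, and the foot is visible at (615,235). Next I cage the knob and push.

To row units: 10 mm is 0.4, 1 mm is 0.04.

```bash
echo '0,0,0,0,0,0,27 | 0,0,0,0,0,0,27 | 0,0,0,0,0.4,0,27 | 0,0,0,0,0.72,0,27 | 0,0,0,0,1.04,0,27 | 0,0,0,0,1.36,0,27 | 0,0,0,0.04,1.68,0,27 | 0,0,0,0.04,1.84,0,27' > m.json && python3 steer.py m.json; for i in 1 ; do echo '0,0,0,0,0.16,0,27 | 0,0,0,0,0.32,0,27 | 0,0,0,0,0.48,0,27' > m.json && python3 steer.py m.json; echo '0,0,0,0,0.16,0,27 | 0,0,0,0,0.32,0,27' > m.json && python3 steer.py m.json; done
```

```text
time: 4.3
tool_pos: [581.7, -107.6, 44.9]
tcp_rot: [-179.9, 0.1, -169.9]
ft_force: [0.8, -4.8, 5.4]
finger_gap: 26.9
grip_force: 2.8
time: 4.68
tool_pos: [579.7, -96.3, 44.8]
tcp_rot: [-179.9, 0.1, -169.9]
ft_force: [0.6, -5.5, 5.3]
finger_gap: 27.0
grip_force: 2.7
time: 4.92
tool_pos: [578.3, -88.4, 44.8]
tcp_rot: [-179.9, 0.1, -169.9]
ft_force: [0.4, -4.7, 5.7]
finger_gap: 26.8
grip_force: 2.8
```

To row units: -6 mm is -0.24, 2 mm is 0.08.

```bash
echo '0,0,0,0,0,-0.24,27 | 0,0,0,0,0,-0.24,27 | 0,0,0,0,0.08,-0.24,27' > m.json && python3 steer.py m.json;echo '0,0,0,0,0.08,0,27 | 0,0,0,0,0.16,0,27' > m.json && python3 steer.py m.json;echo '0,0,0,0,0.08,0,27 | 0,0,0,0,0.16,0,27 | 0,0,0,0,0.16,0,27' > m.json && python3 steer.py m.json
```

```text
time: 5.3
tool_pos: [577.3, -86.3, 50.1]
tcp_rot: [-180.0, -0.0, -169.9]
ft_force: [0.1, -1.9, 0.6]
finger_gap: 26.8
grip_force: 1.2
time: 5.55
tool_pos: [576.7, -82.2, 50.1]
tcp_rot: [180.0, -0.0, -169.9]
ft_force: [1.0, -2.5, 0.1]
finger_gap: 27.2
grip_force: 1.1
time: 5.92
tool_pos: [575.9, -78.0, 50.1]
tcp_rot: [180.0, -0.0, -169.9]
ft_force: [-0.1, -0.3, -0.9]
finger_gap: 27.0
grip_force: 0.2
```

To row units: -200 mm is -8, 94 mm is 3.76.

```bash
echo '0,0,0,0,-0.08,0,50 | 0,0,0,0,-0.08,-0.4,50 | 0,0,0,0,-0.08,-2.4,50 | 0,0,0,0,-0.08,-4.8,50 | 0,0,0,0,0,-7.2,50 | 0,0,0,-0.8,1.6,-8,50 | 0,0,0,-1.48,3.76,-8,50 | 0,0,0,-1.48,3.76,-8,50' > m.json && python3 steer.py m.json; python3 - <<'E'
from h import *
from bench import r
w=r.snapshot("wrist");cv2.imwrite("pics/w2.png",w["pixels"])
E
```

```text
time: 6.92
tool_pos: [596.4, 24.4, 251.6]
tcp_rot: [179.9, 0.1, -169.7]
ft_force: [-0.2, 0.0, -0.7]
finger_gap: 50.2
grip_force: 0.0
```

View pics/w2.png

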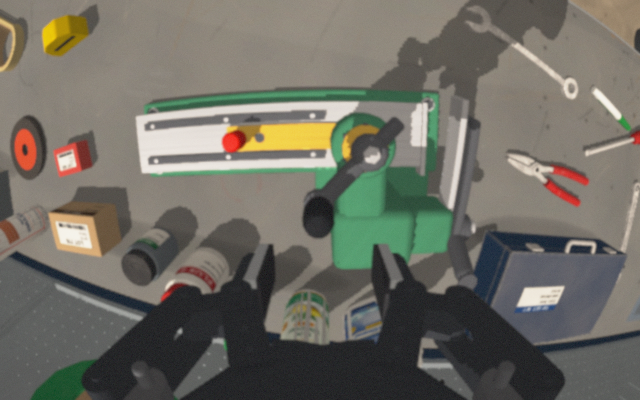

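The handle's top is at (318,220), in line with the finger gap centred on column 323. The hub is at (372,155). I'll cast these points to world.

```bash
python3 - <<'E'
from h import *
from bench import r
w=r.snapshot("wrist");w["fish"]=1
print("top",onz(w,318,221,209),"hub",onz(w,372,155,176),"mid",onz(w,318,208,188))
print("knobtop",onz(w,232,143,74)); h=w["pixels"][160:245,295:345]; print(r.sense()["tool_pos"])
E
```

```text
top [593.14444475  19.45019538 209.        ] hub [549.32787748  50.63198148 176.        ] mid [591.64430628  18.89967767 188.        ]
knobtop [575.34301732 -78.85847485  74.        ]
[595.95418353  21.09330228 250.6571611 ]
```

```bash
echo '0,0,0,0.08,-0.08,1.6,45 | 0,0,0,0.08,-0.08,3,45 | 0,0,0,0.08,-0.08,3,20 | 0,0,0,0.08,-0.08,3,10 | 0,0,0,0.08,-0.08,3,10 | 0,0,0,0.08,-0.08,3,10' > m.json && python3 steer.py m.json 20
```

```text
time: 7.78
tool_pos: [593.8, 17.9, 174.6]
tcp_rot: [-180.0, -0.1, -169.9]
ft_force: [-2.3, -1.0, -9.5]
finger_gap: 21.0
grip_force: 20.6
```

```bash
echo '0,0,0,0.56,-0.392,0,10 | 0,0,0,1.216,-0.592,0,10 | 0,0,0,1.9,-0.58,0,10 | 0,0,0,2.548,-0.356,0,10 | 0,0,0,3.092,0.056,0,10 | 0,0,0,3.488,0.616,0,10 | 0,0,0,3.488,0.616,0,10' > m.json && python3 steer.py m.json
```

```text
time: 8.65
tool_pos: [504.0, 19.6, 173.4]
tcp_rot: [179.9, -0.1, -169.9]
ft_force: [1.7, 4.4, -24.7]
finger_gap: 21.1
grip_force: 21.2
```

To row units: 87 mm is 3.48, 15 mm is 0.6.

```bash
echo '0,0,0,3.48,0.6,0,45 | 0,0,0,0,0,0,45' > m.json && python3 steer.py m.json >/dev/null 2>&1 & wait; echo
```

```text
(no output)
```

That command was a mistake: I wrote a stray shift relative to the new pose. I'll check the state straight away.

```bash
python3 - <<'E'
from h import *
from bench import r
print({k:np.round(v,2) for k,v in r.sense().items() if k in("time","tool_pos","ft_force","finger_gap","grip_force","tcp_rot")})
for n in("top","wrist"):
    w=r.snapshot(n);cv2.imwrite(f"pics/{n}3.png",w["pixels"])
E
```

```text
{'time': np.float64(8.9), 'tool_pos': array([484.45,  19.83, 168.24]), 'tcp_rot': array([ 179.8 ,   -0.89, -169.87]), 'ft_force': array([ 0.23, -0.34, -0.97]), 'grip_force': np.float64(0.0), 'finger_gap': np.float64(45.43)}
```

View pics/wrist3.png

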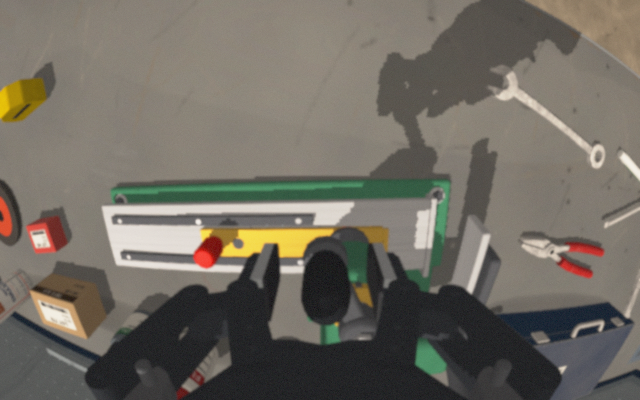

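The handle, at (325,280), is still between the open fingers. The blade's end shows past the foot at (387,240), and nothing was knocked. I'll let the tool settle and measure the handle.

```bash
echo '0,0,0,0,0,0,45 | 0,0,0,0,0,0,45' > m.json && python3 steer.py m.json; python3 - <<'E'
from h import *
from bench import r
w=r.snapshot("wrist");w["fish"]=1
g=w["pixels"].max(axis=2);
b=w["pixels"][225:345,285:372].max(axis=2);m=(b<45).astype(np.uint8);n,l,st,c=cv2.connectedComponentsWithStats(m)
for i in range(1,n):
    if st[i,4]>150: print(st[i]+[285,225,0,0,0],c[i]+[285,225],onz(w,*(c[i]+[285,225]),205))
E
```

```text
time: 9.25
tool_pos: [508.0, 18.0, 178.0]
tcp_rot: [-179.9, 0.3, -169.9]
ft_force: [-0.7, 0.2, 0.0]
finger_gap: 45.1
grip_force: 0.0
[ 307  232   47   68 2477] [329.21921679 266.17036738] [497.72288048  19.71125781 205.        ]
[368 244   4  53 162] [369.7654321 267.5617284] [495.58476638  37.27021686 205.        ]
```

To row units: 127 mm is 5.08, -105 mm is -4.2.

```bash
echo '0,0,0,0,0,-2.2,45 | 0,0,0,-0.8,-2,-2.2,40 | 0,0,0,-2,-4.2,-2.2,40 | 0,0,0,-2,-4.2,0,40 | 0,0,0,-2,-4.2,2.4,40 | 0,0,0,-2,-4.2,4.6,40 | 0,0,0,-2,-4.2,5.08,40 | 0,0,0,-2,-4.2,5.08,27' > m.json && python3 steer.py m.json; echo '0,0,0,0,0,0,27 | 0,0,0,0,0,0,27' > m.json && python3 steer.py m.json
```

```text
time: 10.3
tool_pos: [574.1, -76.6, 49.2]
tcp_rot: [-180.0, 0.0, -169.9]
ft_force: [0.7, 0.1, 1.3]
finger_gap: 27.1
grip_force: 0.0
time: 10.55
tool_pos: [575.6, -76.8, 51.1]
tcp_rot: [-179.9, 0.2, -169.9]
ft_force: [-0.2, 0.5, -0.7]
finger_gap: 26.6
grip_force: 0.0
```

```bash
echo '0,0,0,0,0.08,0,27 | 0,0,0,0,0.16,0,27' > m.json && python3 steer.py m.json; echo '0,0,0,0,0.08,0,27 | 0,0,0,0,0.16,0,27' > m.json && python3 steer.py m.json; echo '0,0,0,0,0.08,0,27' > m.json && python3 steer.py m.json
```

```text
time: 10.8
tool_pos: [574.3, -73.5, 50.1]
tcp_rot: [-179.9, 0.2, -169.9]
ft_force: [1.7, -4.4, 4.1]
finger_gap: 26.8
grip_force: 2.5
time: 11.05
tool_pos: [573.5, -69.6, 50.0]
tcp_rot: [-179.9, 0.2, -169.9]
ft_force: [0.9, -5.7, 5.2]
finger_gap: 27.1
grip_force: 2.7
time: 11.18
tool_pos: [573.2, -67.6, 50.0]
tcp_rot: [-179.9, 0.2, -169.9]
ft_force: [0.9, -5.5, 5.4]
finger_gap: 27.0
grip_force: 2.7
```

```bash
echo '0,0,0,0,-0.08,0,27 | 0,0,0,0,-0.08,0,27 | 0,0,0,0,-0.08,0,27 | 0,0,0,0,-0.08,0,27' > m.json && python3 steer.py m.json; echo '0,0,0,0,0.08,0,27 | 0,0,0,0,0.16,0,27' > m.json && python3 steer.py m.json;echo '0,0,0,0,0.08,0,27' > m.json && python3 steer.py m.json; echo '0,0,0,0,0,-0.04,27 | 0,0,0,0,0.08,-0.04,27 | 0,0,0,0,0.16,-0.04,27' > m.json && python3 steer.py m.json
```

```text
time: 11.68
tool_pos: [571.8, -68.3, 48.0]
tcp_rot: [180.0, -0.0, -169.9]
ft_force: [-0.3, 0.4, 0.1]
finger_gap: 27.0
grip_force: 0.0
time: 11.92
tool_pos: [571.3, -64.6, 48.1]
tcp_rot: [-180.0, -0.0, -169.9]
ft_force: [0.4, -1.3, -1.5]
finger_gap: 26.8
grip_force: 0.7
time: 12.05
tool_pos: [570.9, -62.5, 48.1]
tcp_rot: [-180.0, -0.0, -169.9]
ft_force: [-0.5, -1.2, -1.0]
finger_gap: 26.8
grip_force: 0.7
time: 12.42
tool_pos: [570.5, -58.8, 49.4]
tcp_rot: [-180.0, 0.0, -169.9]
ft_force: [0.2, -1.9, -0.3]
finger_gap: 26.7
grip_force: 1.0
```

To row units: -50 mm is -2, -24 mm is -0.96.

```bash
echo '0,0,0,0,-0.32,0,27 | 0,0,0,0,-0.64,0,27 | 0,0,0,0,-0.96,0,27 | 0,0,0,0,-0.88,0,27 | 0,0,0,0,-0.88,0,50 | 0,0,0,0,-0.88,-2,50 | 0,0,0,0,-0.88,-4.4,50 | 0,0,0,0,-0.88,-6.8,50' > m.json && python3 steer.py m.json; echo '0,0,0,0,0.4,-0.64,50 | 0,0,0,1,2.2,-0.64,50 | 0,0,0,2.04,4.44,-0.64,50 | 0,0,0,2.04,4.44,-0.64,50 | 0,0,0,2.04,4.44,1.8,50 | 0,0,0,2.04,4.44,1.8,10 | 0,0,0,2.04,4.44,1.8,10 | 0,0,0,2.04,4.44,1.8,10' > m.json && python3 steer.py m.json 20; echo '0,0,0,0,0,0,10' > m.json && python3 steer.py m.json
```

```text
time: 13.42
tool_pos: [573.7, -80.2, 220.8]
tcp_rot: [-180.0, -0.0, -169.9]
ft_force: [0.9, -0.5, -0.0]
finger_gap: 49.9
grip_force: 0.0
time: 14.42
tool_pos: [503.8, 19.8, 173.7]
tcp_rot: [180.0, -0.1, -169.9]
ft_force: [-2.1, -0.4, -15.8]
finger_gap: 20.8
grip_force: 21.6
time: 14.55
tool_pos: [503.9, 19.8, 173.8]
tcp_rot: [180.0, -0.1, -169.9]
ft_force: [-2.8, -0.9, -15.8]
finger_gap: 21.1
grip_force: 21.6
```

To row units: 54.3 mm is 2.172, 37.3 mm is 1.492.

```bash
echo '0,0,0,0.176,0.74,0.012,10 | 0,0,0,0.088,1.492,0.024,10 | 0,0,0,-0.248,2.172,0.032,10 | 0,0,0,-0.248,2.172,0.032,10' > m.json && python3 steer.py m.json; echo '0,0,0,0,0,0,45 | 0,0,0,0,0,0,45 | 0,0,0,0,0,-2,45' > m.json && python3 steer.py m.json
```

```text
time: 15.05
tool_pos: [500.6, 75.9, 173.0]
tcp_rot: [179.9, -0.1, -169.8]
ft_force: [-3.0, 4.4, -17.3]
finger_gap: 21.0
grip_force: 21.6
time: 15.42
tool_pos: [499.7, 73.8, 221.8]
tcp_rot: [180.0, -0.3, -170.0]
ft_force: [1.2, 0.4, -0.3]
finger_gap: 45.3
grip_force: 0.0
```

To row units: -165 mm is -6.6, 165 mm is 6.6.

```bash
echo '0,0,0,-0.6,-2.2,-0.2,40 | 0,0,0,-1.2,-4.4,-0.2,40 | 0,0,0,-1.88,-6.6,0,40 | 0,0,0,-1.88,-6.6,2.4,40 | 0,0,0,-1.88,-6.6,4.8,40 | 0,0,0,-1.88,-6.6,6.6,40 | 0,0,0,-1.88,-6.6,6.92,40 | 0,0,0,-1.88,-6.6,6.92,27' > m.json && python3 steer.py m.json; echo '0,0,0,0,0,0,27 | 0,0,0,0,0,0,27 | 0,0,0,0,0,0,27 | 0,0,0,0,0,0,27' > m.json && python3 steer.py m.json;echo '0,0,0,0,0.08,0,27 | 0,0,0,0,0.16,0,27' > m.json && python3 steer.py m.json; echo '0,0,0,0,0.08,0,27' > m.json && python3 steer.py m.json;echo '0,0,0,0,0.08,0,27' > m.json && python3 steer.py m.json
```

```text
time: 16.42
tool_pos: [577.7, -80.3, 52.5]
tcp_rot: [-179.9, 0.1, -169.9]
ft_force: [0.3, -0.2, 0.3]
finger_gap: 27.1
grip_force: 0.0
time: 16.92
tool_pos: [576.5, -79.7, 50.9]
tcp_rot: [-180.0, 0.0, -169.9]
ft_force: [-0.4, 0.1, -0.5]
finger_gap: 27.2
grip_force: 0.0
time: 17.18
tool_pos: [575.9, -76.1, 50.7]
tcp_rot: [-180.0, 0.0, -169.9]
ft_force: [0.2, -3.1, 2.4]
finger_gap: 27.0
grip_force: 1.6
time: 17.3
tool_pos: [575.5, -73.9, 50.7]
tcp_rot: [-180.0, 0.0, -169.9]
ft_force: [0.3, -3.3, 1.6]
finger_gap: 27.3
grip_force: 1.7
time: 17.42
tool_pos: [575.1, -71.9, 50.7]
tcp_rot: [-180.0, 0.0, -169.9]
ft_force: [1.0, -4.2, 2.7]
finger_gap: 26.6
grip_force: 1.9
```

To row units: -184 mm is -7.36, 60 mm is 2.4.

```bash
echo '0,0,0,0,-0.24,0,27 | 0,0,0,0,-0.48,0,27 | 0,0,0,0,-0.4,0,27 | 0,0,0,0,-0.4,0,50 | 0,0,0,0,-0.4,-2,50 | 0,0,0,0,-0.4,-4.4,50 | 0,0,0,0.4,0.8,-6.4,50 | 0,0,0,0.8,2.4,-7.36,50' > m.json && python3 steer.py m.json; echo '0,0,0,1.12,2,0,50 | 0,0,0,1.12,3.96,0,50 | 0,0,0,1.12,3.96,0,50 | 0,0,0,1.12,3.96,2.48,50 | 0,0,0,1.12,3.96,2.48,10 | 0,0,0,1.12,3.96,2.48,10 | 0,0,0,1.12,3.96,2.48,10 | 0,0,0,1.12,3.96,2.48,10' > m.json && python3 steer.py m.json
```

```text
time: 18.42
tool_pos: [545.8, -16.4, 238.4]
tcp_rot: [-179.9, 0.3, -170.0]
ft_force: [1.1, 0.9, -0.8]
finger_gap: 49.9
grip_force: 0.0
time: 19.42
tool_pos: [499.3, 76.0, 172.3]
tcp_rot: [180.0, -0.1, -169.9]
ft_force: [-3.3, 0.1, -14.4]
finger_gap: 20.8
grip_force: 21.6
```

```bash
echo '0,0,0,-0.5,0.476,0.012,10 | 0,0,0,-1.12,0.772,0.02,10 | 0,0,0,-1.8,0.864,0.028,10 | 0,0,0,-1.8,0.864,0.028,10' > m.json && python3 steer.py m.json; echo '0,0,0,0,0,0,45 | 0,0,0,0,0,0,45 | 0,0,0,0,0,-2.08,45 | 0,0,0,0,0,-2.24,45' > m.json && python3 steer.py m.json
```

```text
time: 19.92
tool_pos: [541.5, 105.0, 171.5]
tcp_rot: [-179.9, 0.0, -169.9]
ft_force: [2.4, -4.0, -16.8]
finger_gap: 21.2
grip_force: 21.5
time: 20.42
tool_pos: [543.5, 106.1, 234.6]
tcp_rot: [-180.0, 0.6, -169.9]
ft_force: [0.1, -0.5, 0.5]
finger_gap: 45.3
grip_force: 0.0
```

To row units: -191 mm is -7.64, 177 mm is 7.08.

```bash
echo '0,0,0,0,-2.4,-0.2,40 | 0,0,0,0,-4.8,-0.2,40 | 0,0,0,-0.08,-7,0,40 | 0,0,0,-0.08,-7.64,2,40 | 0,0,0,-0.08,-7.64,4.4,40 | 0,0,0,-0.08,-7.64,6.6,40 | 0,0,0,-0.08,-7.64,7.08,40 | 0,0,0,-0.08,-7.64,7.08,27' > m.json && python3 steer.py m.json; echo '0,0,0,0,0,0,27 | 0,0,0,0,0,0,27 | 0,0,0,0,0,0,27 | 0,0,0,0,0,0,27' > m.json && python3 steer.py m.json;echo '0,0,0,0,0.08,0,27 | 0,0,0,0,0.16,0,27' > m.json && python3 steer.py m.json; echo '0,0,0,0,0.08,0,27' > m.json && python3 steer.py m.json;echo '0,0,0,0,0.08,0,27' > m.json && python3 steer.py m.json
```

```text
time: 21.42
tool_pos: [576.3, -82.1, 51.8]
tcp_rot: [-180.0, 0.0, -169.9]
ft_force: [0.4, 0.3, 0.4]
finger_gap: 27.1
grip_force: 0.0
time: 21.92
tool_pos: [576.0, -82.2, 51.3]
tcp_rot: [-180.0, 0.0, -169.9]
ft_force: [0.1, 0.7, -0.6]
finger_gap: 27.2
grip_force: 0.0
time: 22.18
tool_pos: [575.1, -78.7, 50.8]
tcp_rot: [-179.9, 0.0, -169.9]
ft_force: [1.0, -4.0, -1.2]
finger_gap: 26.8
grip_force: 1.9
time: 22.3
tool_pos: [574.8, -76.6, 50.8]
tcp_rot: [-180.0, 0.0, -169.9]
ft_force: [0.7, -2.7, -0.6]
finger_gap: 27.1
grip_force: 1.9
time: 22.42
tool_pos: [574.4, -74.5, 50.8]
tcp_rot: [-180.0, 0.0, -169.9]
ft_force: [1.2, -4.1, -0.4]
finger_gap: 27.1
grip_force: 1.9
```

Careful with the scale: shifts go in units of 25 mm and turns go in units of 4 degrees. That gives: -2 mm is -0.08.

```bash
echo '0,0,0,0,-0.08,0,27 | 0,0,0,0,-0.08,0,27 | 0,0,0,0,-0.08,0,27 | 0,0,0,0,-0.08,0,27' > m.json && python3 steer.py m.json; echo '0,0,0,0,-0.16,0,27 | 0,0,0,0,-0.24,0,27' > m.json && python3 steer.py m.json;echo '0,0,0,0,-0.08,0,27' > m.json && python3 steer.py m.json;echo '0,0,0,0,-0.08,0,27' > m.json && python3 steer.py m.json;echo '0,0,0,0,0.08,0,27 | 0,0,0,0,0.08,0,27 | 0,0,0,0,0.08,0,27 | 0,0,0,0,0.08,0,27' > m.json && python3 steer.py m.json;echo '0,0,0,0,0.16,0,27 | 0,0,0,0,0.24,0,27' > m.json && python3 steer.py m.json;echo '0,0,0,0,0.08,0,27' > m.json && python3 steer.py m.json;echo '0,0,0,0,0.08,0,27' > m.json && python3 steer.py m.json
```

```text
time: 22.92
tool_pos: [574.6, -76.1, 50.7]
tcp_rot: [180.0, -0.0, -169.9]
ft_force: [0.3, -1.2, -0.5]
finger_gap: 27.3
grip_force: 0.0
time: 23.18
tool_pos: [575.6, -81.7, 50.7]
tcp_rot: [179.9, -0.0, -169.9]
ft_force: [-0.8, 4.6, 1.6]
finger_gap: 27.2
grip_force: 2.4
time: 23.3
tool_pos: [576.0, -83.9, 50.6]
tcp_rot: [180.0, -0.0, -169.9]
ft_force: [-0.7, 3.9, 0.1]
finger_gap: 26.8
grip_force: 2.3
time: 23.42
tool_pos: [576.4, -86.0, 50.7]
tcp_rot: [180.0, -0.0, -169.9]
ft_force: [-0.4, 4.4, 0.9]
finger_gap: 27.2
grip_force: 2.2
time: 23.92
tool_pos: [576.2, -84.3, 50.8]
tcp_rot: [-180.0, 0.0, -169.9]
ft_force: [0.3, 0.3, -0.6]
finger_gap: 26.7
grip_force: 0.0
time: 24.18
tool_pos: [575.1, -78.5, 50.9]
tcp_rot: [-179.9, 0.0, -169.9]
ft_force: [1.2, -3.7, -1.1]
finger_gap: 27.0
grip_force: 1.8
time: 24.3
tool_pos: [574.8, -76.5, 50.9]
tcp_rot: [-180.0, 0.0, -169.9]
ft_force: [0.7, -3.4, -0.8]
finger_gap: 26.9
grip_force: 1.9
time: 24.42
tool_pos: [574.4, -74.4, 50.9]
tcp_rot: [-180.0, 0.0, -169.9]
ft_force: [-0.0, -3.8, -0.4]
finger_gap: 27.1
grip_force: 1.9
```

The drag has doubled in both directions, from about 2 N free to 4 N, which is a nip of roughly 1.5–2 N. I'll withdraw and check.

```bash
echo '0,0,0,0,-0.08,0,27 | 0,0,0,0,-0.08,0,27 | 0,0,0,0,-0.08,0,45 | 0,0,0,0,-0.08,0,45 | 0,0,0,0,-0.08,-2,45 | 0,0,0,0,-0.08,-4.4,45 | 0,0,0,0,-0.08,-6.8,45 | 0,0,0,0,-0.08,-9.2,45' > m.json && python3 steer.py m.json; echo '0,0,0,0.4,0,0,45 | 0,0,0,0.4,0,0,45 | 0,0,0,0.4,0,0,45' > m.json && python3 steer.py m.json; python3 - <<'E'
from bench import r
import cv2
w=r.snapshot("wrist");cv2.imwrite("pics/w5.png",w["pixels"])
E
```

```text
time: 25.42
tool_pos: [574.4, -76.2, 282.8]
tcp_rot: [180.0, 0.0, -169.9]
ft_force: [0.9, -0.7, -0.1]
finger_gap: 44.5
grip_force: 0.0
time: 25.8
tool_pos: [564.0, -77.8, 278.6]
tcp_rot: [179.9, -0.2, -169.9]
ft_force: [0.5, 0.5, -0.2]
finger_gap: 45.2
grip_force: 0.0
```

View pics/w5.png

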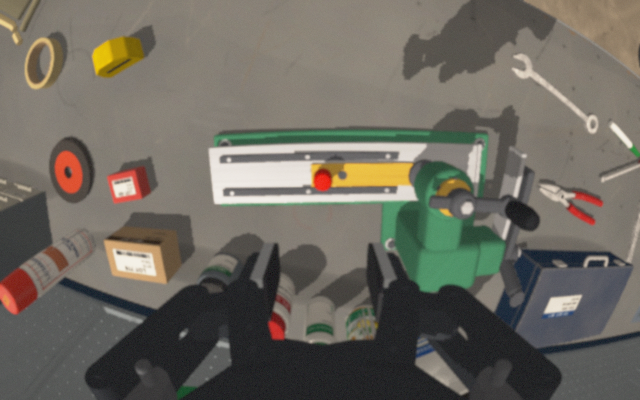

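The knob is at (322,181), the blade runs under the boss at (425,175), and the handle is at (520,215). Everything else lies where it was. I'll confirm the tip from the knob, then hand in.

```bash
python3 - <<'E'
from h import *
from bench import r
w=r.snapshot("wrist");w["fish"]=1
k=onz(w,322.5,182,74)[:2];d=np.array([-.19,.982]);print(k,"tip shear y",(k+175*d-[549.5,50])@d)
print(r.hand_in())
E
```

```text
[575.17086755 -74.96194518] tip shear y 47.484104998471324
the job is handed in; nothing more can be done
None
```

I handed the job in at about 26 s: the gauge is through under the foot, its end about 47 mm past the screw's axis, nipped at roughly 1.5–2 N. It still slides both ways at about 4 N against 2 N free. One mistyped row swung the tool about 20 mm as it let go of the handle, but nothing was knocked and the crank stayed put. The other things on the bench were not touched.

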